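Seat a bracket in the corner of a laser-marking fixture and hold it

ROBOT

A 7-joint arm with a two-finger parallel gripper is mounted at the origin on the work surface. World frame = base frame: x ahead of the robot, y to its left, z up, the work surface at z = 0. Lengths are in m, angles in rad, forces in N, time in s.
With the tool pointing down it reaches from about 0.4 to 0.925 m from the base axis. Payload 4.1 kg.
Tool frame: the origin (TCP) lies between the finger pads; the fingertips stand 14 mm ahead of it and the grasp point (between the pads) lies 5 mm behind it; z points along the fingers, y is the direction in which the jaws open and shut (so a half turn about z gives the same grasp; the last joint's range is limited). The gripper opens to 85 mm and grips with 20 to 120 N. Pads are 22 mm wide; open, the fingers measure 114 mm over their backs; the gripper's body (76 mm by 85 mm) begins 54 mm behind the grasp point. The pads swing forward as they close: fully open they stand 13 mm farther back than shut.
Start: joints at [1.044, 0.398, 0.045, 1.537, -0.019, 1.207, -0.051], TCP at [0.27, -0.591, 0.245] pointing down, gripper open.
Joint ranges: [-2.82, 2.82], [-0.49, 2.23], [-1.37, 1.46], [0, 2.46], [-1.36, 4.5], [0.23, 2], [-2.94, 2.94]. Speed limits (rad/s): [2.57, 2.57, 3.14, 3.14, 3.14, 3.14, 3.14].

INTERFACE

Orientations are given as a unit quaternion [x, y, z, w].
In Python, from workcell import manip gives the robot as it stands.
- The arm moves only by the tool carry_out, never from a script. Its argument "steps" is text: rows parted by semicolons, each of 7 numbers parted by spaces: the shift along the tool's x, y, z normalised to -1 to 1, where 1 is 120 mm, then the turn, a rotation vector about the tool's x, y, z normalised to -1 to 1, where 1 is 120 degrees, then the opening, from 0 (shut) to 1 (fully open). A call has exactly 10 rows; each row shifts and turns the commanded pose from where the row before left it, along the tool's axes as they then stand; what a row does not reach is not made up. A row lasts 1/12 s, in which the tool goes at most 41.7 mm and 7.16 degrees, less where a joint would pass 70% of its speed; a pose out of reach is approached as far as the arm can. A call with a number of a shift or a turn outside -1 to 1 is refused whole. A call with a gripper value outside its range is refused whole. The fingers move at their own pace and stop on an object; "newtons" is the grip in N (left out, the last holds). Time passes only in rows, so rows that do not move let the fingers close, or fill a call up. It gives the time, the measured TCP pose, the force and the opening at its end, in the units of the state.
- manip.sense(): the state, without advancing time (a new reading comes with each control period).
- manip.capture(name): name is "side" or "top"; returns a dict with "img" (400x640x3 uint8, blue, green, red), "intrinsics" (3x3 intrinsics, pixels), "R" (3x3) and "t" (3): a world point X has camera coordinates R X + t. Camera axes: x right, y down, z forward; pixel columns grow to the right and rows downward; lengths in m; the calibration is good to about 2 mm. A picture is of the moment at which its call begins. There is no depth.
- manip.close_job(): hands the job in, once; it reports no verdict.
Trained networks look in the newest picture that a camera, given by its name, has taken for a name from the list of things; names that differ only in an ending like _2 or _b are one class to them, and where a whole thing is asked for, a point or a joint stands for the part that bears it (a point fixed in the world has none). Each returns a list of dicts, best first, with "confidence" (0 to 1); they miss things now and then, are a little off and sometimes report something else, mostly with a low value. They report only what shows in the picture. A call takes as long as a camera call. They do not tell look-alikes from the thing itself.
- manip.outline_of(target, camera): "region" (400x640 bool, what is visible of it).
- manip.spot_point(target, camera): "xyz" ([x, y, z] in m, in the coordinates of the camera as it stood for that picture, good to about 4 mm: a listed point, or the origin of a listed thing).
The state is a dict: "time_s": time; "qpos": joint angles; "dq": joint speeds; "joint_torque": joint torques, N m; "ee_pos": TCP position; "orientation": TCP orientation; "force": force on the tool from outside, world axes, zero at the start; "torque": the same for the moment, N m; "grip_width": finger opening in m.
Only numpy, scipy, OpenCV 4.12 (cv2) and the standard library are available. Lean on these libraries where they do the work, as an engineer would, in place of code of your own. Each camera call takes 0.05 s, during which the arm holds its last target. There are 200 camera calls.

TASK

Take the bare aluminium bracket out of the cardboard parts tray and set it flat on the two raised brass rails of the marking fixture, its long side along the blue fence. Slide it fully home into the corner, so that it touches the blue fence and the red end stop at once, and finish while still holding it firmly pressed against both and down on the rails, ready to be marked: do not let go. Leave the other two parts in the tray and the screwdriver alone.

Things in the scene. Friction and masses are not known exactly. Their poses are not given: they have to be found in the camera images.
- bracket_rib (a point): Centre of the upright rib of the loose aluminium bracket, 37 mm above its underside; the place to grip. The rib, 40 (x) x 22 (y) mm, stands on the middle of the base and reaches from 14 to 60 mm above the underside: grip it across its 22 mm, along y, with the fingertips above the base. Axes: x along the bracket's long side, z up.
- bracket: The same bracket, about 0.27 kg (may vary by a third): flat base 80 (x) x 56 (y) x 14 mm with the rib on it; origin at the centre of its underside, same axes. Half a turn about z makes no difference. It starts upright on the tray floor, its long side roughly across the tray.
- tray: Fixed shallow cardboard tray, 330 (x) x 130 (y) mm, walls 16 mm high and 4 mm thick, floor 4 mm above the table; origin at the centre of its underside. The bracket, the flange and the housing stand in it in a row along its x, about 100 mm apart, in any order.
- seat (a point): Where the bracket's underside centre comes when it is fully home in the fixture: on the rail tops, 40 mm above the table, in the middle between the rails. Axes of the fixture: x points to the red end stop, y to the blue fence, z up. The rails' tops are level.
- fixture: Fixed dark steel plate 180 (x) x 130 (y) x 12 mm of the marking fixture, which carries the rails, fence and stop; origin on the table directly under point seat (the plate reaches from x = -105 to +75 mm, y = -65 to +65 mm); same axes as point seat.
- rests: The two rigid brass rails that the bracket sits on, each 10 mm wide, along the fixture's x from x = -85 to +40 mm, centred at y = -18 and +18 mm, tops 40 mm above the table. Its pose is that of body fixture.
- long_fence: The rigid blue fence, along the fixture's x from x = -75 to +55 mm; the face that the bracket's long side must touch lies at y = +28 mm; top 50 mm above the table (10 mm above the rails, lower than the top of a seated bracket's base at 54 mm). Its pose is that of body fixture.
- end_stop: The rigid red end stop, along the fixture's y from y = -38 to +22 mm; the face that the bracket's short side must touch lies at x = +40 mm; top 50 mm above the table. Its pose is that of body fixture.
- flange: Loose round brass flange in the tray, 60 mm across, 36 mm high; origin at the centre of its underside. Bystander.
- housing: Loose blue plastic housing with black top in the tray, 62 x 50 x 38 mm; origin at the centre of its underside. Bystander.
- screwdriver: Loose screwdriver 190 mm long lying on the table beyond the work, along its own x; origin under its middle. Bystander.
Things that resemble listed ones, but are neither listed nor needed, are in the scene too. What is meant by the fixture is not pink, and is the smaller of those in its own colour.

How it is judged:
By the outcome, as a careful person would: the job done as asked, in the order asked, and still so for the second after the job is handed in, while the arm keeps its last pose, push and grip.
It also fails if it takes over 58 s, if anything falls off the work surface, if the arm or the gripper's body presses on something with over 40 N, if the wrist force passes 120 N, or if a joint passes its speed limit or range.

## Working session

There is one attempt and no reset: what is moved stays moved. The work goes in short steps, Python scripts to look and compute and a tool call to move; the robot and the scene stay as the last step left them, time stands still between calls to the robot, and variables do not carry over. Pictures are saved under pics/ and viewed, about 8 in all and at most 12, crops included, and the job is handed in when it is done.

Besides the shell and the picture viewer there is one more tool, called by a JSON object that holds its "fn" and its "kwargs". carry_out: Moves the arm, as the interface text tells. Scaled input: -1 to 1 covers 120 mm each way for a shift and 120 degrees each way for a turn. Its arguments: {"type":"object","properties":{"steps":{"type":"string"},"newtons":{"type":"number"}},"required":["steps"]}

```bash
mkdir -p pics; cat > h.py <<'E'
import numpy as np, cv2
from workcell import manip
def cap(n):
    c=manip.capture(n); return c
def w(c,p): return np.array(c["R"]).T@(np.array(p)-np.array(c["t"]))
def proj(c,X):
    q=np.array(c["intrinsics"])@(np.array(c["R"])@np.array(X)+np.array(c["t"])); return q[:2]/q[2]
def unproj(c,uv,z):
    R=np.array(c["R"]);t=np.array(c["t"]);d=R.T@np.linalg.inv(np.array(c["intrinsics"]))@np.array([uv[0],uv[1],1.]);o=-R.T@t
    return o+d*(z-o[2])/d[2]
E
python3 - <<'E'
from h import *
for n in("top","side"):
    c=cap(n); cv2.imwrite(f"pics/{n}1.png",c["img"])
    print(n,"cam at",w(c,[0,0,0]).round(3), "axis",np.array(c["R"])[2].round(2))
    for t in("bracket_rib","bracket","tray","seat","fixture","long_fence","end_stop","flange","housing"):
        print(t,[(w(c,d["xyz"]).round(4).tolist(),round(d["confidence"],2)) for d in manip.spot_point(t,n)][:4])
s=manip.sense();print(s["ee_pos"],s["orientation"],s["grip_width"],s["time_s"],s["force"])
E
```

```text
top cam at [0.358 0.058 1.081] axis [ 0.22  0.01 -0.98]
bracket_rib [([0.623, -0.268, 0.0416], 0.78)]
bracket [([0.6227, -0.2695, 0.0057], 0.68)]
tray [([0.5261, -0.2526, -0.0024], 0.92)]
seat [([0.3135, 0.4065, 0.0548], 0.93), ([0.5397, 0.1751, 0.0418], 0.86), ([0.8212, 0.2262, 0.0404], 0.77)]
fixture [([0.3185, 0.4089, 0.0011], 0.75), ([0.8185, 0.2263, 0.0003], 0.71), ([0.538, 0.1771, -0.0], 0.61)]
long_fence [([0.6222, -0.2657, 0.0389], 0.72), ([0.8176, 0.2241, -0.0007], 0.63), ([0.5413, 0.1793, 0.0024], 0.53)]
end_stop [([0.6248, -0.2665, 0.0379], 0.58)]
flange [([0.4276, -0.255, 0.0009], 0.79)]
housing [([0.5277, -0.2525, 0.0054], 0.6), ([0.5408, 0.179, -0.0008], 0.58)]
side cam at [0.247 1.127 0.812] axis [ 0.23 -0.79 -0.56]
bracket_rib [([0.6235, -0.2708, 0.0434], 0.77)]
bracket [([0.6212, -0.265, 0.0037], 0.63)]
tray [([0.5304, -0.2588, -0.0038], 0.61), ([0.6198, -0.2652, 0.0037], 0.18)]
seat [([0.8217, 0.2281, 0.0425], 0.84), ([0.5394, 0.1731, 0.0378], 0.67), ([0.3126, 0.4037, 0.0545], 0.62)]
fixture [([0.8191, 0.2263, 0.0031], 0.95), ([0.3187, 0.4064, -0.0024], 0.91), ([0.5386, 0.1745, 0.0012], 0.56), ([0.7769, 0.0462, -0.0017], 0.5)]
long_fence [([0.8161, 0.2257, 0.0004], 0.96), ([0.5417, 0.1788, -0.0011], 0.83)]
end_stop []
flange [([0.4283, -0.2516, 0.0064], 0.72)]
housing [([0.5228, -0.25, 0.0023], 0.57), ([0.5284, -0.2569, -0.0034], 0.38)]
[ 0.26968442 -0.59144924  0.24535626] [9.77205664e-01 2.12294811e-01 2.67937298e-06 6.44111793e-05] 0.08547084097687206 1.0 [-0.08989822 -0.01899922  0.3583435 ]
```

```bash
ls pics
```

```text
side1.png
top1.png
```

View pics/top1.png

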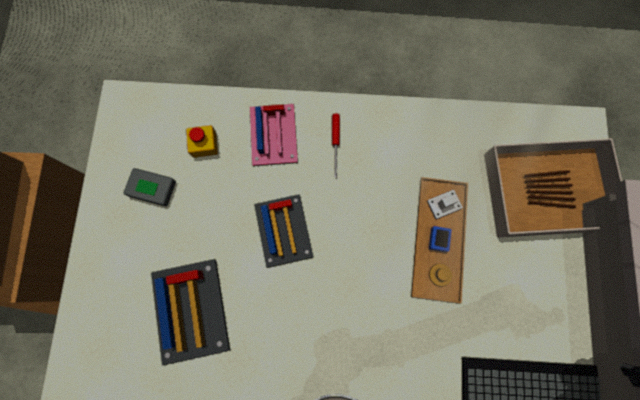

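View pics/side1.png

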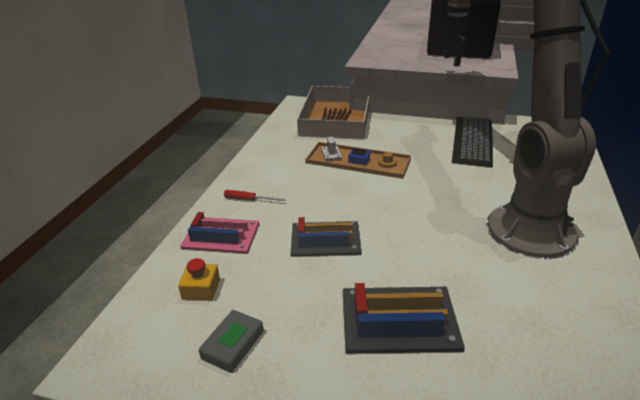

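The side and top views show three fixtures: a large dark one (top px 190,312), a small dark one (285,230) and a pink one (273,135). The one meant is the small dark one, at about (0.54, 0.176). The bracket is at the far end of the tray, top px (444,205). Next I fit the poses using silhouettes.

```bash
cat > fit.py <<'E'
from h import *
from scipy.optimize import minimize
FIX=[(-105,75,-65,65,0,12),(-85,40,-23,-13,12,40),(-85,40,13,23,12,40),(-75,55,28,38,12,50),(40,50,-38,22,12,50)]
BR=[(-40,40,-28,28,0,14),(-20,20,-11,11,14,60)]
def render(c,boxes,x,y,z,yaw,S=8):
    m=np.zeros((400,640),np.uint8); Rz=np.array([[np.cos(yaw),-np.sin(yaw),0],[np.sin(yaw),np.cos(yaw),0],[0,0,1]])
    for b in boxes:
        P=np.array([proj(c,Rz@(np.array([b[i],b[2+j],b[4+k]])/1e3)+[x,y,z]) for i in(0,1) for j in(0,1) for k in(0,1)])
        h=cv2.convexHull(P.astype(np.float32))
        mm=np.zeros_like(m); cv2.fillPoly(mm,[np.round(h*256).astype(np.int32)],255,cv2.LINE_AA,8); m=np.maximum(m,mm)
    return m/255.
def fit(views,boxes,z,p0,off=0):
    ms=[(c,cv2.GaussianBlur(m.astype(float),(0,0),1.)) for c,m in views]
    def f(p): return sum(((cv2.GaussianBlur(render(c,boxes,p[0],p[1],z,p[2]),(0,0),1.)-m)**2).sum() for c,m in ms)
    best=None
    for a in np.linspace(p0[2]-.6,p0[2]+.6,7):
        r=minimize(f,[p0[0],p0[1],a],method="Nelder-Mead",options=dict(initial_simplex=[[p0[0],p0[1],a],[p0[0]+.006,p0[1],a],[p0[0],p0[1]+.006,a],[p0[0],p0[1],a+.15]],xatol=1e-4,fatol=.01))
        if best is None or r.fun<best.fun: best=r
    return best
E
cat > m.py <<'E'
from fit import *
C={n:cap(n) for n in("top","side")}
def near(t,n,X):
    u=proj(C[n],X); b=None
    for d in manip.outline_of(t,n):
        ys,xs=np.nonzero(d["region"]); dist=np.hypot(xs.mean()-u[0],ys.mean()-u[1])
        if b is None or dist<b[0]: b=(dist,d["region"],d["confidence"])
    if b is None or b[0]>12: print("none",t,n,b and b[0]); return None
    print(t,n,round(b[0],1),b[2],b[1].sum()); return b[1]
import sys
for t,bx,z,p0 in(("fixture",FIX,0,(.539,.176,.15)),("bracket",BR,.004,(.622,-.268,-.4))):
    ms={n:near(t,n,[p0[0],p0[1],z+.02]) for n in C}
    v=[(C[n],ms[n]) for n in C if ms[n] is not None]
    for sel in (v,)+tuple([q] for q in v):
        r=fit(sel,bx,z,p0); print(t,r.x.round(4),np.degrees(r.x[2]).round(2),round(r.fun,1))
        if sel is v: full=r.x
    for n in C:
        u=proj(C[n],[full[0],full[1],z+.02]).astype(int)
        g=cv2.resize(C[n]["img"][u[1]-40:u[1]+40,u[0]-50:u[0]+50],None,fx=4,fy=4,interpolation=cv2.INTER_CUBIC)
        for b in bx:
            k=cv2.resize((render(C[n],[b],full[0],full[1],z,full[2])*255).astype(np.uint8)[u[1]-40:u[1]+40,u[0]-50:u[0]+50],None,fx=4,fy=4)
            cs,_=cv2.findContours((k>127).astype(np.uint8),0,1); cv2.drawContours(g,cs,-1,(0,255,0),1)
        globals().setdefault("G",[]).append(g)
cv2.imwrite("pics/fit1.png",np.vstack([np.hstack(G[:2]),np.hstack(G[2:])])[:640])
E
python3 m.py; python3 -c "
import cv2;a=cv2.imread('pics/fit1.png');cv2.imwrite('pics/fit1.png',cv2.resize(a,(750,600)))"
```

```text
fixture top 6.6 0.72 3091
fixture side 7.5 0.94 2346
fixture [0.5393 0.177  0.2648] 15.17 101.7
fixture [0.5408 0.1787 0.2855] 16.36 45.3
fixture [0.5392 0.1766 0.27  ] 15.47 46.4
bracket top 1.7 0.64 584
bracket side 1.5 0.76 283
bracket [ 0.6228 -0.2664 -1.1887] -68.11 56.7
bracket [ 0.6244 -0.2669 -1.1392] -65.27 25.9
bracket [ 0.6223 -0.2663 -1.2895] -73.89 29.5
```

View pics/fit1.png

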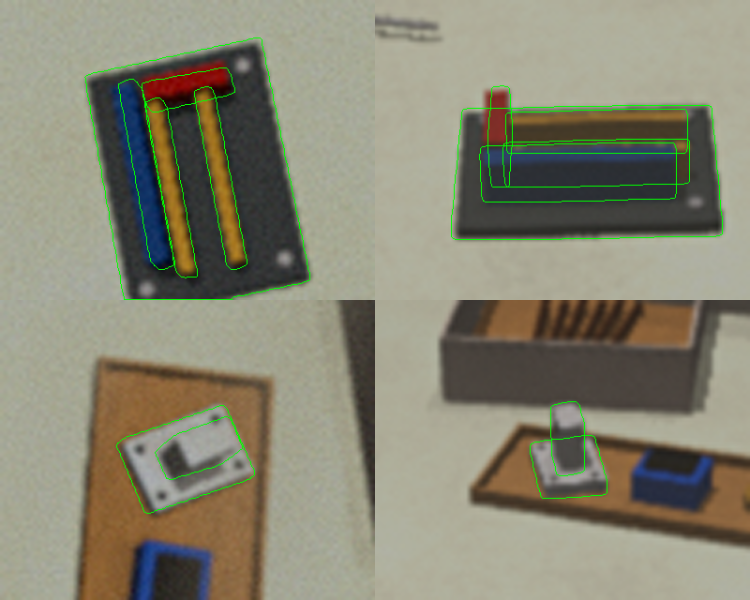

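The overlay agrees with both objects: fixture yaw is about 15–16° and the bracket's long side lies at about -67°. I'll refine the fixture from its coloured parts while starting the move.

{"fn": "carry_out", "kwargs": {"steps": "0.28 -0.09 0 0 0 0 1;0.28 -0.09 0 0 0 0 1;0.28 -0.09 0 0 0 0 1;0.28 -0.09 0 0 0 0 1;0.28 -0.09 0 0 0 0 1;0.28 -0.09 0 0 0 0 1;0.28 -0.09 0 0 0 0 1;0.28 -0.09 0 0 0 0 1;0.28 -0.09 0 0 0 0 1;0.28 -0.09 0 0 0 0 1", "newtons": 60}}

```text
time_s: 2.13
ee_pos: [0.5317, -0.3525, 0.2455]
orientation: [0.977, 0.212, 0.0, 0.0]
force: [-0.2, -1.1, -0.6]
grip_width: 0.0854
```

```bash
cat > go.py <<'E'
from h import *
from scipy.spatial.transform import Rotation as Ro
def to(x,y,z,xang):
    """remaining shift in tool axes (normalised) and turn about tool z"""
    s=manip.sense(); R=Ro.from_quat(s["orientation"]).as_matrix(); d=R.T@(np.array([x,y,z])-s["ee_pos"])
    ang=np.degrees(np.arctan2(R[1,0],R[0,0])); dt=(xang-ang+90)%180-90
    print("t",round(s["time_s"],2),"pos",np.round(s["ee_pos"],4),"xang",ang.round(2),"tilt",R[2].round(4),"grip",round(s["grip_width"],4),"F",np.round(s["force"],1))
    print("shift",(d/.12).round(4),"mm",(d*1e3).round(1),"turn z",round(-dt/120,4),"deg",round(-dt,2))
E
python3 - <<'E'
from go import *; from fit import *
to(.6228,-.2665,.12,-67-180)
C={n:cap(n) for n in("top","side")}
P=[.5393,.177,.27]
c=C["top"]; hsv=cv2.cvtColor(c["img"],cv2.COLOR_BGR2HSV); H,S,V=[hsv[...,i].astype(int) for i in range(3)]
u=proj(c,[P[0],P[1],.02]).astype(int); roi=np.zeros((400,640),bool); roi[u[1]-42:u[1]+42,u[0]-38:u[0]+38]=1
cols={"blue":(H>100)&(H<130)&(S>120)&(V>45),"brass":(H>12)&(H<30)&(S>120)&(V>90),"red":((H<8)|(H>172))&(S>140)&(V>70)}
def f(p):return 0
for k,m in cols.items():
    m=m&roi; ys,xs=np.nonzero(m); print(k,m.sum())
    z={"blue":.05,"brass":.04,"red":.05}[k]
    n,l,st,ce=cv2.connectedComponentsWithStats(m.astype(np.uint8))
    for i in range(1,n):
        if st[i,4]<40: continue
        ys,xs=np.nonzero(l==i); Q=np.array([unproj(c,(a,b),z)[:2] for a,b in zip(xs,ys)]).astype(np.float32)
        (cx,cy),(w1,h1),a=cv2.minAreaRect(Q*1000); ev=np.linalg.eigh(np.cov(Q.T))[1][:,1]
        yaw=np.degrees(np.arctan(ev[1]/ev[0])); print(k,st[i,4],"centroid",Q.mean(0).round(4),"major axis",yaw.round(2),"size",round(w1),round(h1))
        for yw in(15.5,):
            r=np.radians(yw);e=Q.mean(0)-P[:2];print("   in fixture:",(1e3*(e@[np.cos(r),np.sin(r)])).round(1),(1e3*(e@[-np.sin(r),np.cos(r)])).round(1))
E
```

```text
t 2.13 pos [ 0.5317 -0.3525  0.2455] xang 24.51 tilt [ 1.e-04  5.e-04 -1.e+00] grip 0.0854 F [-0.2 -1.1 -0.6]
shift [ 0.9882 -0.3376  1.0459] mm [118.6 -40.5 125.5] turn z -0.7374 deg -88.49
blue 333
blue 333 centroid [0.5184 0.2081] major axis 16.13 size 131 18
   in fixture: -11.9 35.6
brass 405
brass 202 centroid [0.5208 0.153 ] major axis 16.11 size 125 12
   in fixture: -24.3 -18.2
brass 203 centroid [0.5114 0.1876] major axis 16.1 size 124 11
   in fixture: -24.1 17.7
red 149
red 149 centroid [0.5869 0.1821] major axis -73.64 size 18 61
   in fixture: 47.2 -7.8
```

{"fn": "carry_out", "kwargs": {"steps": "0.247 -0.0845 0 0 0 0 0.6;0.247 -0.0845 0 0 0 0 0.6;0.247 -0.0845 0 0 0 0 0.6;0.247 -0.0845 0 0 0 0 0.6;0 0 0 0 0 -0.057 0.6;0 0 0 0 0 -0.057 0.6;0 0 0 0 0 -0.057 0.6;0 0 0 0 0 -0.057 0.6;0 0 0 0 0 -0.057 0.6;0 0 0 0 0 -0.057 0.6"}}

```text
time_s: 3.07
ee_pos: [0.6213, -0.2683, 0.2453]
orientation: [0.839, 0.544, -0.0, 0.0]
force: [0.2, -0.2, -0.3]
grip_width: 0.0512
```

{"fn": "carry_out", "kwargs": {"steps": "0 0 0.1 0 0 -0.057 0.6;0 0 0.1 0 0 -0.057 0.6;0 0 0.1 0 0 -0.057 0.6;0 0 0.1 0 0 -0.057 0.6;0 0 0.1 0 0 -0.057 0.6;0 0 0.1 0 0 -0.057 0.6;0 0 0.1 0 0 -0.053 0.6;0 0 0.1 0 0 0 0.6;0 0 0.1 0 0 0 0.6;0 0 0 0 0 0 0.6"}}

```text
time_s: 3.9
ee_pos: [0.6197, -0.2676, 0.1342]
orientation: [0.553, 0.833, -0.001, -0.002]
force: [-0.9, 0.3, -0.2]
grip_width: 0.0508
```

```bash
python3 - <<'E'
from go import *
from fit import *
to(.6228,-.2665,.038,-67-180)
G=[]
for n in("top","side"):
    c=cap(n);u=proj(c,[.6228,-.2665,.07]).astype(int)
    G.append(cv2.resize(c["img"][u[1]-40:u[1]+40,u[0]-40:u[0]+40],(400,400),interpolation=cv2.INTER_CUBIC))
    print([(w(c,d["xyz"]).round(4),d["confidence"]) for d in manip.spot_point("bracket_rib",n)])
cv2.imwrite("pics/ab.png",np.hstack(G))
E
```

```text
t 3.9 pos [ 0.6197 -0.2676  0.1342] xang 112.8 tilt [ 0.0033 -0.0039 -1.    ] grip 0.0508 F [-0.9  0.3 -0.2]
shift [-0.0046  0.0307  0.8012] mm [-0.6  3.7 96.1] turn z -0.0017 deg -0.2
[(array([ 0.6242, -0.2689,  0.0386]), 0.96), (array([ 7.794e-01,  4.230e-02, -2.000e-04]), 0.65)]
[(array([ 0.624 , -0.2695,  0.0412]), 0.91), (array([ 0.7765,  0.0445, -0.0009]), 0.24)]
```

View pics/ab.png

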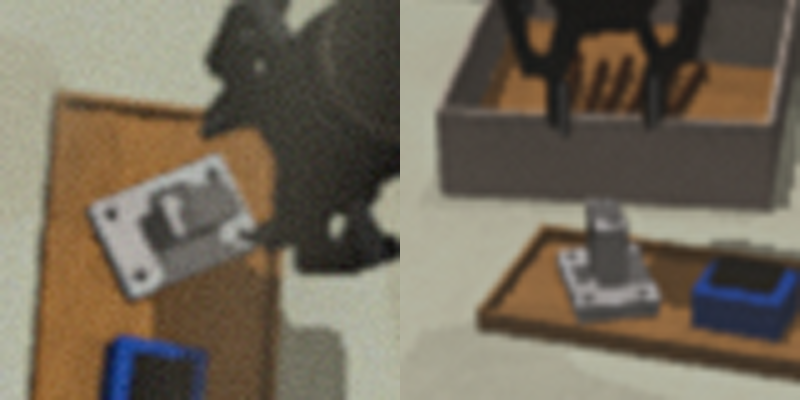

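The crops show the bracket standing clear with the fingers above it, straddling the rib, so I descend.

{"fn": "carry_out", "kwargs": {"steps": "0 0.034 0.1 0 0 0 0.6;0 0 0.1 0 0 0 0.6;0 0 0.1 0 0 0 0.6;0 0 0.1 0 0 0 0.6;0 0 0.1 0 0 0 0.6;0 0 0.1 0 0 0 0.6;0 0 0.08 0 0 0 0.6;0 0 0.06 0 0 0 0.6;0 0 0.05 0 0 0 0.6;0 0 0 0 0 0 0.6"}}

```text
time_s: 4.93
ee_pos: [0.6246, -0.2659, 0.041]
orientation: [0.552, 0.834, -0.0, -0.001]
force: [-0.5, -0.0, 0.2]
grip_width: 0.051
```

```bash
python3 - <<'E'
from go import *
to(.6232,-.2672,.038,-67-180)
G=[]
for n in("top","side"):
    c=cap(n);u=proj(c,[.6228,-.2665,.05]).astype(int)
    G.append(cv2.resize(c["img"][u[1]-40:u[1]+40,u[0]-40:u[0]+40],(400,400),interpolation=cv2.INTER_CUBIC))
cv2.imwrite("pics/ac.png",np.hstack(G))
E
```

```text
t 4.93 pos [ 0.6246 -0.2659  0.041 ] xang 112.95 tilt [ 0.0014 -0.0015 -1.    ] grip 0.051 F [-0.5 -0.   0.2]
shift [-0.0057 -0.0152  0.0249] mm [-0.7 -1.8  3. ] turn z -0.0004 deg -0.05
```

View pics/ac.png

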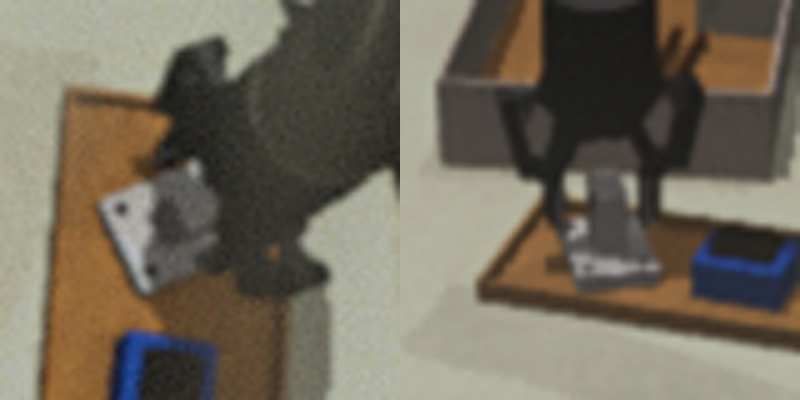

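The fingers straddle the rib evenly (side crop, px 550 and 650). I lower 2 mm and close.

{"fn": "carry_out", "kwargs": {"steps": "0 -0.012 0.018 0 0 0 0.6;0 0 0 0 0 0 0.4;0 0 0 0 0 0 0.3;0 0 0 0 0 0 0.2;0 0 0 0 0 0 0.1;0 0 0 0 0 0 0;0 0 0 0 0 0 0;0 0 0 0 0 0 0;0 0 0 0 0 0 0;0 0 0 0 0 0 0", "newtons": 70}}

```text
time_s: 5.87
ee_pos: [0.6244, -0.2669, 0.0409]
orientation: [0.552, 0.834, -0.0, 0.0]
force: [-0.9, -0.1, 4.8]
grip_width: 0.0212
```

{"fn": "carry_out", "kwargs": {"steps": "0 0 -0.05 0 0 0 0;0 0 -0.1 0 0 0 0;0 0 -0.12 0 0 0 0;0 0 -0.12 0 0 0 0;0 0 -0.12 0 0 0 0;0 0 -0.12 0 0 0 0;0 0 -0.12 0 0 0 0;0 0 -0.12 0 0 0 0;0 0 -0.08 0 0 0 0;0 0 0 0 0 0 0"}}

```text
time_s: 6.7
ee_pos: [0.6258, -0.2671, 0.1578]
orientation: [0.552, 0.834, 0.001, 0.003]
force: [0.8, 0.5, -2.7]
grip_width: 0.0208
```

```bash
python3 - <<'E'
from go import *
to(.539,.177,.14,16.1)
G=[]
s=manip.sense()
for n in("top","side"):
    c=cap(n);u=proj(c,s["ee_pos"]).astype(int)
    G.append(cv2.resize(c["img"][u[1]-50:u[1]+50,u[0]-50:u[0]+50],(400,400),interpolation=cv2.INTER_CUBIC))
    for t in("bracket_rib","bracket"):print(n,t,[(w(c,d["xyz"]).round(4),d["confidence"]) for d in manip.spot_point(t,n)][:1])
cv2.imwrite("pics/ad.png",np.hstack(G))
E
```

```text
t 6.7 pos [ 0.6258 -0.2671  0.1578] xang 112.95 tilt [-0.0038  0.0038 -1.    ] grip 0.0208 F [ 0.8  0.5 -2.7]
shift [3.6907 0.7763 0.137 ] mm [442.9  93.2  16.4] turn z -0.6929 deg -83.15
top bracket_rib [(array([ 0.627 , -0.2652,  0.1548]), 0.74)]
top bracket [(array([ 0.6246, -0.2697,  0.1237]), 0.55)]
side bracket_rib [(array([ 0.6265, -0.267 ,  0.1562]), 0.72)]
side bracket [(array([ 0.6252, -0.2614,  0.1153]), 0.64)]
```

View pics/ad.png

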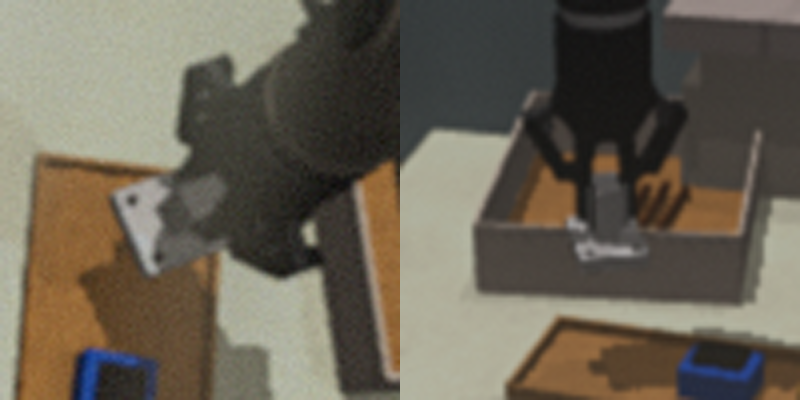

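The bracket is held level, with grip width 21 mm and Fz -2.7 N. I carry it across.

{"fn": "carry_out", "kwargs": {"steps": "0.12 0.022 0 0 0 0 0;0.24 0.044 0 0 0 0 0;0.26 0.047 0 0 0 0 0;0.26 0.047 0 0 0 0 0;0.26 0.047 0 0 0 0 0;0.26 0.047 0 0 0 0 0;0.26 0.047 0 0 0 0 0;0.26 0.047 0 0 0 0 0;0.26 0.047 0 0 0 0 0;0.26 0.047 0 0 0 0 0"}}

```text
time_s: 7.83
ee_pos: [0.5572, 0.0262, 0.1541]
orientation: [0.552, 0.834, -0.0, -0.0]
force: [1.1, 0.5, -2.2]
grip_width: 0.0214
```

{"fn": "carry_out", "kwargs": {"steps": "0.26 0.047 0 0 0 0 0;0.26 0.047 0 0 0 0 0;0.26 0.047 0 0 0 0 0;0.24 0.044 0 0 0 0 0;0.12 0.022 0 0 0 0 0;0 0 0 0 0 -0.055 0;0 0 0 0 0 -0.055 0;0 0 0 0 0 -0.055 0;0 0 0 0 0 -0.055 0;0 0 0 0 0 -0.055 0"}}

```text
time_s: 8.67
ee_pos: [0.527, 0.1602, 0.1541]
orientation: [0.289, 0.957, -0.0, -0.0]
force: [-0.9, -0.3, -3.0]
grip_width: 0.0211
```

{"fn": "carry_out", "kwargs": {"steps": "0 0 0 0 0 -0.055 0;0 0 0 0 0 -0.055 0;0 0 0 0 0 -0.055 0;0 0 0 0 0 -0.055 0;0 0 0 0 0 -0.055 0;0 0 0 0 0 -0.055 0;0 0 0 0 0 -0.055 0;0 0 0 0 0 -0.033 0;0 0 0 0 0 0 0;0 0 0 0 0 0 0"}}

```text
time_s: 9.5
ee_pos: [0.5274, 0.1597, 0.1541]
orientation: [-0.14, 0.99, -0.0, -0.0]
force: [-0.2, 0.4, -3.0]
grip_width: 0.0212
```

```bash
python3 - <<'E'
from go import *
to(.529,.1636,.105,16.1)
G=[]
s=manip.sense()
for n in("top","side"):
    c=cap(n);u=proj(c,[.54,.175,.06]).astype(int)
    G.append(cv2.resize(c["img"][u[1]-50:u[1]+50,u[0]-50:u[0]+50],(400,400),interpolation=cv2.INTER_CUBIC))
    for t in("bracket_rib","bracket","seat"):print(n,t,[(w(c,d["xyz"]).round(4),round(d["confidence"],2)) for d in manip.spot_point(t,n)])
cv2.imwrite("pics/ae.png",np.hstack(G))
E
```

```text
t 9.5 pos [0.5274 0.1597 0.1541] xang -163.96 tilt [ 7.e-04  0.e+00 -1.e+00] grip 0.0212 F [-0.2  0.4 -3. ]
shift [-0.022   0.0273  0.4092] mm [-2.6  3.3 49.1] turn z -0.0005 deg -0.06
top bracket_rib []
top bracket []
top seat [(array([0.5409, 0.1754, 0.0412]), 0.65), (array([0.3156, 0.4076, 0.0566]), 0.6)]
side bracket_rib [(array([0.5292, 0.1601, 0.1554]), 0.96)]
side bracket [(array([0.5272, 0.1625, 0.1161]), 0.65)]
side seat [(array([0.5389, 0.1742, 0.0422]), 0.84), (array([0.8198, 0.2292, 0.0427]), 0.73), (array([0.3139, 0.4007, 0.0535]), 0.59), (array([ 0.5299, -0.2553, -0.0015]), 0.42)]
```

View pics/ae.png

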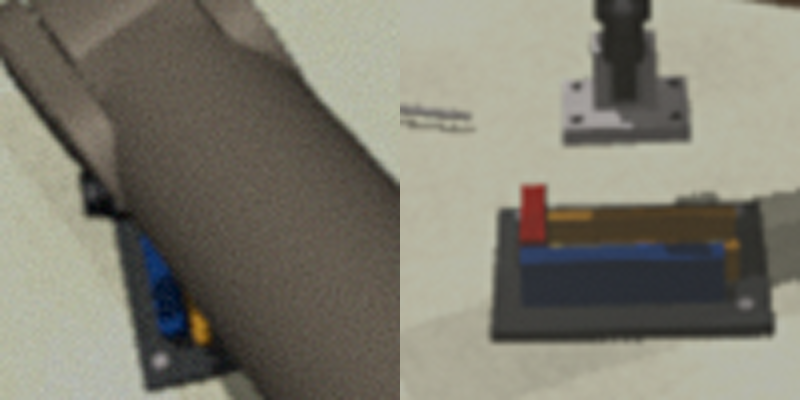

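The side view shows the bracket level above the rails, before the red stop (crop px 535). Tool x is -fixture x and tool y is +fixture y. I descend in stages.

{"fn": "carry_out", "kwargs": {"steps": "0 0.025 0.05 0 0 0 0;0 0.025 0.08 0 0 0 0;0 0 0.08 0 0 0 0;0 0 0.08 0 0 0 0;0 0 0.08 0 0 0 0;0 0 0.08 0 0 0 0;0 0 0.06 0 0 0 0;0 0 0.04 0 0 0 0;0 0 0.02 0 0 0 0;0 0 0 0 0 0 0"}}

```text
time_s: 10.73
ee_pos: [0.5264, 0.165, 0.0854]
orientation: [-0.14, 0.99, -0.0, -0.0]
force: [-0.6, 0.8, -3.1]
grip_width: 0.0212
```

```bash
python3 - <<'E'
from go import *
to(.538,.1765,.077,16.1)
E
```

```text
t 10.73 pos [0.5264 0.165  0.0854] xang -163.88 tilt [ 8.e-04  0.e+00 -1.e+00] grip 0.0212 F [-0.6  0.8 -3.1]
shift [-0.1197  0.0651  0.0696] mm [-14.4   7.8   8.4] turn z 0.0002 deg 0.02
```

Now lower gently until contact, in about 1 mm rows.

{"fn": "carry_out", "kwargs": {"steps": "0 0 0.01 0 0 0 0;0 0 0.01 0 0 0 0;0 0 0.01 0 0 0 0;0 0 0.008 0 0 0 0;0 0 0.008 0 0 0 0;0 0 0.008 0 0 0 0;0 0 0.005 0 0 0 0;0 0 0 0 0 0 0;0 0 0 0 0 0 0;0 0 0 0 0 0 0"}}

```text
time_s: 11.57
ee_pos: [0.5266, 0.1651, 0.0789]
orientation: [-0.14, 0.99, -0.0, 0.0]
force: [0.1, -0.0, -2.7]
grip_width: 0.0213
```

{"fn": "carry_out", "kwargs": {"steps": "0 0 0.005 0 0 0 0;0 0 0.005 0 0 0 0;0 0 0.005 0 0 0 0;0 0 0.005 0 0 0 0;0 0 0.004 0 0 0 0;0 0 0 0 0 0 0;0 0 0 0 0 0 0;0 0 0 0 0 0 0;0 0 0 0 0 0 0;0 0 0 0 0 0 0"}}

```text
time_s: 12.4
ee_pos: [0.5266, 0.1651, 0.0769]
orientation: [-0.14, 0.99, -0.001, -0.0]
force: [-3.5, -1.6, 5.9]
grip_width: 0.0212
```

Contact came at TCP z 0.0769, exactly as predicted. Next, slide toward the fence (+tool y), with a firmer grip.

{"fn": "carry_out", "kwargs": {"steps": "0 0.006 0 0 0 0 0;0 0.008 0 0 0 0 0;0 0.008 0 0 0 0 0;0 0.008 0 0 0 0 0;0 0.008 0 0 0 0 0;0 0.008 0 0 0 0 0;0 0.004 0 0 0 0 0;0 0 0 0 0 0 0;0 0 0 0 0 0 0;0 0 0 0 0 0 0", "newtons": 100}}

```text
time_s: 13.23
ee_pos: [0.5265, 0.1701, 0.077]
orientation: [-0.14, 0.99, -0.001, 0.001]
force: [1.2, -4.4, 5.8]
grip_width: 0.0207
```

```bash
cat > st.py <<'E'
from go import *
to(.538,.1765,.0769,16.1)
s=manip.sense();R=Ro.from_quat(s["orientation"]).as_matrix();print("F tool",(R.T@s["force"]).round(1),"M tool",(R.T@s["torque"]).round(2))
E
python3 st.py
```

```text
t 13.23 pos [0.5265 0.1701 0.077 ] xang -163.93 tilt [-0.0023 -0.002  -1.    ] grip 0.0207 F [ 1.2 -4.4  5.8]
shift [-0.107   0.0247  0.0012] mm [-12.8   3.    0.1] turn z -0.0003 deg -0.03
F tool [ 0.1 -4.6 -5.8] M tool [ 0.7   0.13 -0.01]
```

{"fn": "carry_out", "kwargs": {"steps": "0 0.007 0 0 0 0 0;0 0.007 0 0 0 0 0;0 0.007 0 0 0 0 0;0 0.007 0 0 0 0 0;0 0.007 0 0 0 0 0;0 0 0 0 0 0 0;0 0 0 0 0 0 0;0 0 0 0 0 0 0;0 0 0 0 0 0 0;0 0 0 0 0 0 0"}}

```text
time_s: 14.07
ee_pos: [0.5258, 0.1725, 0.0771]
orientation: [-0.139, 0.99, -0.002, 0.001]
force: [1.6, -6.7, 6.7]
grip_width: 0.021
```

```bash
python3 st.py
```

```text
t 14.07 pos [0.5258 0.1725 0.0771] xang -163.98 tilt [-0.0019 -0.0045 -1.    ] grip 0.021 F [ 1.6 -6.7  6.7]
shift [-0.1065  0.0038  0.0016] mm [-12.8   0.5   0.2] turn z -0.0007 deg -0.08
F tool [ 0.3 -6.9 -6.7] M tool [ 1.35  0.2  -0.05]
```

{"fn": "carry_out", "kwargs": {"steps": "0 0.004 0 0 0 0 0;0 0.004 0 0 0 0 0;0 0.004 0 0 0 0 0;0 0.004 0 0 0 0 0;0 0 0 0 0 0 0;0 0 0 0 0 0 0;0 0 0 0 0 0 0;0 0 0 0 0 0 0;0 0 0 0 0 0 0;0 0 0 0 0 0 0"}}

```text
time_s: 14.9
ee_pos: [0.5257, 0.1727, 0.0771]
orientation: [-0.139, 0.99, -0.003, 0.001]
force: [1.8, -8.9, 7.9]
grip_width: 0.0209
```

```bash
python3 st.py
```

```text
t 14.9 pos [0.5257 0.1727 0.0771] xang -164.06 tilt [-0.0013 -0.007  -1.    ] grip 0.0209 F [ 1.8 -8.9  7.9]
shift [-0.1071  0.0026  0.0018] mm [-12.9   0.3   0.2] turn z -0.0013 deg -0.16
F tool [ 0.7 -9.1 -7.8] M tool [1.99 0.26 0.04]
```

Fence contact is confirmed: 1.9 mm commanded gave 0.2 mm of motion, and the force is rising. The tool has tilted 0.4° about x, so I take that out and slide toward the stop (-tool x).

{"fn": "carry_out", "kwargs": {"steps": "-0.005 0 0 -0.002 0 0 0;-0.01 0 0 -0.002 0 0 0;-0.012 0 0 0 0 0 0;-0.012 0 0 0 0 0 0;-0.012 0 0 0 0 0 0;-0.012 0 0 0 0 0 0;-0.012 0 0 0 0 0 0;-0.01 0 0 0 0 0 0;0 0 0 0 0 0 0;0 0 0 0 0 0 0"}}

```text
time_s: 15.73
ee_pos: [0.529, 0.1735, 0.0773]
orientation: [-0.139, 0.99, -0.002, -0.006]
force: [-15.9, -14.6, 28.0]
grip_width: 0.0213
```

```bash
python3 st.py
```

```text
t 15.73 pos [0.529  0.1735 0.0773] xang -164.07 tilt [ 0.0135 -0.0029 -0.9999] grip 0.0213 F [-15.9 -14.6  28. ]
shift [-0.079   0.0031  0.002 ] mm [-9.5  0.4  0.2] turn z -0.0014 deg -0.17
F tool [ 19.7  -9.7 -27.7] M tool [2.13 3.67 0.17]
```

It stalled about 9 mm short, with Fx 20 N and Fz 28 N, so I look.

```bash
python3 - <<'E'
from fit import *
G=[]
c=cap("side");u=proj(c,[.54,.175,.06]).astype(int)
a=c["img"][u[1]-45:u[1]+30,u[0]-50:u[0]+50]
g=cv2.resize(a,(800,600),interpolation=cv2.INTER_CUBIC)
cv2.imwrite("pics/af.png",g)
print([(w(c,d["xyz"]).round(4),round(d["confidence"],2)) for t in("bracket_rib","bracket","seat") for d in manip.spot_point(t,"side")])
E
```

```text
[(array([0.529 , 0.1716, 0.0775]), 0.64), (array([0.5308, 0.1748, 0.0402]), 0.95), (array([0.5339, 0.1749, 0.0394]), 0.88), (array([0.8183, 0.2263, 0.0441]), 0.55)]
```

View pics/af.png

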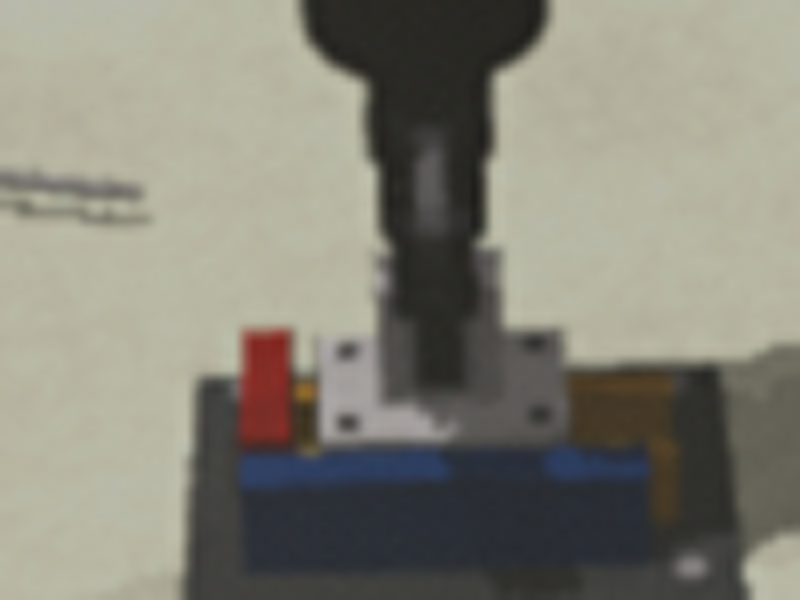

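The bracket sits flush on the fence (crop px y 445) with an 8–9 mm gap to the red stop (px 292–318). It is sticking by friction from too much down and side load, so I ease both and continue.

{"fn": "carry_out", "kwargs": {"steps": "0.02 0 0 0 0 0 0;0.02 -0.005 -0.004 0 0 0 0;0 -0.004 -0.004 0 0 0 0;0 0 -0.002 0 0 0 0;0 0 0 0 0 0 0;-0.01 0 0 0 0 0 0;-0.01 0 0 0 0 0 0;-0.01 0 0 0 0 0 0;0 0 0 0 0 0 0;0 0 0 0 0 0 0"}}

```text
time_s: 16.77
ee_pos: [0.5291, 0.1735, 0.0773]
orientation: [-0.139, 0.99, -0.001, -0.005]
force: [-9.7, -10.5, 15.1]
grip_width: 0.021
```

```bash
python3 st.py
```

```text
t 16.77 pos [0.5291 0.1735 0.0773] xang -164.02 tilt [ 1.040e-02  3.000e-04 -9.999e-01] grip 0.021 F [ -9.7 -10.5  15.1]
shift [-0.0786  0.0037  0.0022] mm [-9.4  0.4  0.3] turn z -0.001 deg -0.12
F tool [ 12.3  -7.4 -15. ] M tool [1.74 2.38 0.17]
```

{"fn": "carry_out", "kwargs": {"steps": "0 -0.004 -0.004 0 0 0 0;0 -0.004 -0.004 0 0 0 0;0 0 -0.004 0 0 0 0;0 0 -0.003 0 0 0 0;0 0 0 0 0 0 0;-0.008 0 0 0 0 0 0;-0.008 0 0 0 0 0 0;0 0 0 0 0 0 0;0 0 0 0 0 0 0;0 0 0 0 0 0 0"}}

```text
time_s: 17.6
ee_pos: [0.5331, 0.1744, 0.0775]
orientation: [-0.139, 0.99, 0.002, -0.003]
force: [-0.2, -6.3, -4.1]
grip_width: 0.0209
```

```bash
python3 st.py
```

```text
t 17.6 pos [0.5331 0.1744 0.0775] xang -163.99 tilt [ 0.0051  0.0042 -1.    ] grip 0.0209 F [-0.2 -6.3 -4.1]
shift [-0.044   0.0055  0.0049] mm [-5.3  0.7  0.6] turn z -0.0007 deg -0.09
F tool [ 1.9 -6.   4.1] M tool [1.32 0.58 0.13]
```

It's sliding now; I continue to the stop.

{"fn": "carry_out", "kwargs": {"steps": "-0.008 0 0.002 0.002 0 0 0;-0.008 0 0.002 0 0 0 0;-0.008 0 0 0 0 0 0;-0.008 0 0 0 0 0 0;-0.008 0 0 0 0 0 0;0 0 0 0 0 0 0;0 0 0 0 0 0 0;0 0 0 0 0 0 0;0 0 0 0 0 0 0;0 0 0 0 0 0 0"}}

```text
time_s: 18.43
ee_pos: [0.5377, 0.1759, 0.0773]
orientation: [-0.139, 0.99, -0.0, -0.002]
force: [-1.5, -6.3, -1.7]
grip_width: 0.0209
```

```bash
python3 st.py
```

```text
t 18.43 pos [0.5377 0.1759 0.0773] xang -163.98 tilt [ 0.005 -0.    -1.   ] grip 0.0209 F [-1.5 -6.3 -1.7]
shift [-0.0039  0.0041  0.003 ] mm [-0.5  0.5  0.4] turn z -0.0007 deg -0.08
F tool [ 3.1 -5.6  1.7] M tool [1.21 0.7  0.19]
```

{"fn": "carry_out", "kwargs": {"steps": "-0.006 0 0 0 0 0 0;-0.006 0 0 0 0 0 0;-0.006 0 0 0 0 0 0;-0.006 0 0 0 0 0 0;-0.006 0 0 0 0 0 0;0 0 0 0 0 0 0;0 0 0 0 0 0 0;0 0 0 0 0 0 0;0 0 0 0 0 0 0;0 0 0 0 0 0 0"}}

```text
time_s: 19.27
ee_pos: [0.5383, 0.1761, 0.0774]
orientation: [-0.139, 0.99, -0.002, -0.006]
force: [-9.0, -8.1, 7.1]
grip_width: 0.0207
```

```bash
python3 st.py
```

```text
t 19.27 pos [0.5383 0.1761 0.0774] xang -164.0 tilt [ 0.0114 -0.0017 -0.9999] grip 0.0207 F [-9.  -8.1  7.1]
shift [0.0018 0.0037 0.0045] mm [0.2 0.4 0.5] turn z -0.0009 deg -0.1
F tool [11.  -5.3 -6.9] M tool [1.26 2.27 0.19]
```

Stop contact reached: 3.6 mm commanded gave 0.65 mm of motion, and Fx is 11 N. I level the pitch tilt, then press down and into both faces.

{"fn": "carry_out", "kwargs": {"steps": "0 0 0 0 -0.003 0 0;0 0 0.002 0 -0.003 0 0;0 0 0.003 0 0 0 0;0 0 0.003 0 0 0 0;0 0.004 0.003 0 0 0 0;0 0.004 0 0 0 0 0;0 0 0 0 0 0 0;0 0 0 0 0 0 0;0 0 0 0 0 0 0;0 0 0 0 0 0 0", "newtons": 110}}

```text
time_s: 20.1
ee_pos: [0.538, 0.1761, 0.077]
orientation: [-0.139, 0.99, -0.002, 0.0]
force: [-11.3, -11.9, 16.9]
grip_width: 0.0207
```

```bash
python3 st.py
```

```text
t 20.1 pos [0.538  0.1761 0.077 ] xang -164.04 tilt [-1.0e-04 -3.9e-03 -1.0e+00] grip 0.0207 F [-11.3 -11.9  16.9]
shift [-0.0005  0.003   0.0012] mm [-0.1  0.4  0.1] turn z -0.0012 deg -0.14
F tool [ 14.2  -8.4 -16.9] M tool [1.54 3.02 0.16]
```

{"fn": "carry_out", "kwargs": {"steps": "-0.004 0 0 -0.002 0 0 0;-0.004 0.004 0 0 -0.001 0 0;-0.002 0.004 0 0 -0.001 0 0;0 0.004 0 0 0 0 0;0 0 0.002 0 0 0 0;0 0 0 0 0 0 0;0 0 0 0 0 0 0;0 0 0 0 0 0 0;0 0 0 0 0 0 0;0 0 0 0 0 0 0"}}

```text
time_s: 20.93
ee_pos: [0.538, 0.1761, 0.077]
orientation: [-0.138, 0.99, -0.001, 0.001]
force: [-14.6, -15.6, 22.9]
grip_width: 0.0213
```

```bash
python3 st.py; python3 - <<'E'
from fit import *
c=cap("side");u=proj(c,[.54,.175,.06]).astype(int)
cv2.imwrite("pics/ag.png",cv2.resize(c["img"][u[1]-45:u[1]+30,u[0]-50:u[0]+50],(800,600),interpolation=cv2.INTER_CUBIC))
print([(w(c,d["xyz"]).round(4),round(d["confidence"],2)) for t in("bracket_rib","bracket","seat") for d in manip.spot_point(t,"side")])
E
```

```text
t 20.93 pos [0.538  0.1761 0.077 ] xang -164.08 tilt [-0.0013 -0.0027 -1.    ] grip 0.0213 F [-14.6 -15.6  22.9]
shift [-0.0005  0.0032  0.0009] mm [-0.1  0.4  0.1] turn z -0.0015 deg -0.18
F tool [ 18.3 -11.  -22.9] M tool [2.1  3.78 0.12]
[(array([0.5381, 0.1759, 0.0769]), 0.87), (array([ 0.5205, -0.2518,  0.0063]), 0.2), (array([0.5419, 0.1773, 0.042 ]), 0.8), (array([0.5374, 0.1759, 0.04  ]), 0.17), (array([ 0.4303, -0.2544,  0.0041]), 0.15), (array([0.5377, 0.1747, 0.0369]), 0.95), (array([0.8184, 0.2273, 0.0435]), 0.72), (array([0.3147, 0.4017, 0.0559]), 0.7), (array([ 0.5409,  0.1745, -0.0017]), 0.64)]
```

View pics/ag.png

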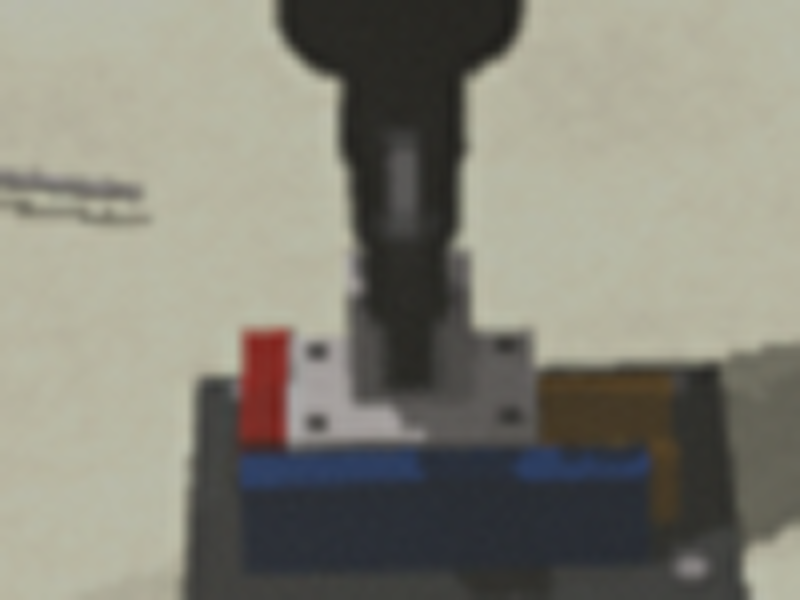

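The side view shows no gap at the red stop (px x 288) and the base flush along the fence (px y 445). One last touch: trim the remaining 0.15° roll, press slightly firmer, and settle.

{"fn": "carry_out", "kwargs": {"steps": "0 0 0.003 -0.001 0 0 0;0 0.003 0.003 -0.001 0 0 0;0 0.003 0 0 0.0005 0 0;0 0 0 0 0 0 0;0 0 0 0 0 0 0;0 0 0 0 0 0 0;0 0 0 0 0 0 0;0 0 0 0 0 0 0;0 0 0 0 0 0 0;0 0 0 0 0 0 0"}}

```text
time_s: 21.97
ee_pos: [0.538, 0.1761, 0.077]
orientation: [-0.138, 0.99, -0.0, 0.0]
force: [-16.4, -16.3, 27.0]
grip_width: 0.0205
```

```bash
python3 st.py
```

```text
t 21.97 pos [0.538  0.1761 0.077 ] xang -164.09 tilt [ 0.e+00 -4.e-04 -1.e+00] grip 0.0205 F [-16.4 -16.3  27. ]
shift [-0.0004  0.0031  0.0006] mm [-0.1  0.4  0.1] turn z -0.0015 deg -0.19
F tool [ 20.3 -11.1 -27. ] M tool [2.58 4.14 0.2 ]
```

The tool is level to within 0.03°, stationary, and pushing about 20 N into the stop, 11 N into the fence and 27 N down. I hand it in.

```bash
python3 -c "
from workcell import manip
print(manip.close_job()); s=manip.sense(); print(s['ee_pos'],s['force'],s['time_s'])"
```

```text
the job is handed in; nothing more can be done
None
the job is handed in; nothing more can be done
```

The bracket is in the corner of the small dark fixture, against the blue fence and the red stop. I handed the job in at about 22 s with it still gripped at 110 N; the hand-in gives no verdict.

**What I did:** I gripped the bracket by its rib and lifted it out of the tray. I set it on the rails, slid it to the fence and then along it to the stop. On the way to the stop it stuck about 9 mm short from friction, so I eased the down and side push, finished the slide and pressed again.

**Last checks:**
- **Push:** the forces were about 20 N toward the stop, 11 N toward the fence and 27 N down. Further commanded pushes moved the tool no further.
- **Level and height:** the tool was level to within 0.03°, and its height of 0.077 m is what a bracket resting on the rails should give.
- **Picture:** the last side view, taken just before the final small press, showed no gap at the stop or the fence.
- **Disagreements:** the tool's position differs from my camera estimate of the seat by about 0.4 mm. One low-weight network reading put the bracket 4 mm off in x. I trusted contact over both.
- **Not checked:** the top camera's view was blocked by the arm, so there is no second view of the fence contact. I took no final picture of the other two parts or the screwdriver, though nothing touched them that I saw.

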